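Tag deactivator: stack the last tin, fit the hood, hold it at the half-way mark

TASK

Ready three tins for clearing their security tags: stack the green-lidded tin squarely on the column of two tins (blue-lidded below, yellow-lidded on it) that stands on the tag deactivator, so that the three make one straight column with the long sides in line. Then lower the hood over the column with its two lugs through the slots of the collar and twist it clockwise (seen from above) to the green mark, half-way to the red mark where it would click into its lock; never turn it on into the lock. The hood is sprung back if let go, so your program finishes while still gripping the hood and holding it at the green mark, and leave the tape roll, the eraser and the note block where they are.

Things in the scene. Friction and masses are not known exactly. Their poses are not given: they have to be found in the camera images.
- deactivator: Fixed grey round base, 128 mm across. Origin: centre of its underside, on the counter; z up. Flat pad at height 22 mm inside a collar (outer radius 62, top at height 33 mm). The collar's lip (inner radius 48, height 29 to 33 mm) has two slots 20 mm wide at the base's +x and -x; under the lip a channel runs out to radius 55.5 mm. Place and yaw vary.
- slot (a point): Middle of the base's +x slot, marked by a white bar on the rim, at the lip's top (height 33 mm), 52 mm from the base's axis. The other slot lies opposite.
- half_mark (a point): Green bar on the rim, 0.55 rad clockwise (seen from above) of the slot, on the lip's top, 55 mm from the axis: half-way. The red bar of the lock is at 1.1 rad. Both are repeated on the opposite side.
- switch_ring (a joint): Sprung orange ring in the channel, turned by the hood's lugs, which sit between its pairs of dogs (17.4 mm apart, 2.7 mm play each side). 0: rest, dogs beside the slots. Grows clockwise seen from above; 0.55 rad is the green mark; the lock clicks in above 0.95, stop at 1.1 rad. It pushes back with 0.04 N m at 0 and 0.10 N m at half-way.
- hood: Loose white round cap, open below, about 0.14 kg. Origin: centre of its lower edge; z up. Outer radius 46, inner 43 mm; roof at height 62 (inside) to 66 mm. Two black lugs at its +x and -x on the lower edge, 12 mm wide, 5 mm high, out to radius 53 mm, each under a black line; fits either way round. Seated, its origin is 22 mm above the base's. Starts on the counter left of the base.
- hood_grip (a point): Middle of the black grip bar on the hood's roof, 81 mm above the hood's origin. The bar is 52 mm long along the hood's x, 12 mm thick along its y and stands from 66 to 96 mm: pinch it across its thickness.
- tin_bottom: Closed tin with blue lid, 52 (its x) by 38 (its y) by 18 mm. Origin: centre of its underside; z up. Already stands at the middle of the pad at its own yaw; loose.
- tin_yellow: Closed tin with yellow lid, same sizes and origin; loose, already stands squarely on the blue one.
- tin_green: Closed tin with green lid, same sizes and origin, about 0.07 kg, lying flat on the counter right of the base, its long side pointing roughly sideways (along y). An open wooden chest stands farther right: keep clear of it, or pass over it with the fingertips at least 0.36 m above the counter.
- washi_roll: Bystander: loose roll of yellow decorated tape, 46 mm across, 15 mm high. Origin: centre of its underside.
- eraser: Bystander: loose white eraser in a blue sleeve, 46 x 37 x 12 mm. Origin: centre of its underside.
- note_block: Bystander: loose block of sticky notes, 61 x 61 x 38 mm. Origin: centre of its underside.
There are look-alikes about, which are no part of the job. There is more than one size of the deactivator; the job needs the larger.

How it is judged (in metres and radians):
On the way, in this order (a step that is already met when the one before it is completed fails the run):
1. the green-lidded tin stands squarely on top of the column, let go (horizontal distance between each of tin_yellow, tin_green and tin_bottom below 0.006 m and z of tin_yellow in the frame of tin_bottom between 0.015 and 0.021 m and angle between the x axis of each of tin_yellow, tin_green and the x axis of tin_bottom, either way round below 0.15 rad and angle between each of tin_yellow, tin_green's own z axis and vertical below 0.08 rad and z of tin_green in the frame of tin_bottom between 0.033 and 0.039 m and horizontal distance between tin_bottom and deactivator below 0.01 m and height (world z) of tin_bottom between 0.019 and 0.025 m and contact force between the fingers and tin_green below 0.3 N and linear speed of tin_green below 0.02 m/s), for 0.2 s.
2. the hood is seated over the column, its lugs through the slots (z of hood in the frame of deactivator between 0.019 and 0.0255 m and horizontal distance between hood and deactivator below 0.005 m and angle between hood's own z axis and vertical below 0.06 rad and horizontal distance between each of tin_yellow, tin_green and tin_bottom below 0.006 m and z of tin_yellow in the frame of tin_bottom between 0.015 and 0.021 m and angle between the x axis of each of tin_yellow, tin_green and the x axis of tin_bottom, either way round below 0.15 rad and angle between each of tin_yellow, tin_green's own z axis and vertical below 0.08 rad and z of tin_green in the frame of tin_bottom between 0.033 and 0.039 m), for 0.1 s.
At the end, for the whole second after the job is handed in: Hood seated (edge within 3.5 mm of the pad, centred within 5 mm, upright), still gripped (over 2 N), ring still at 0.38 to 0.72 rad; yellow tin on the blue one and green tin on top, each within 6 mm and 0.15 rad of the blue; blue one on the pad within 10 mm of its centre (all of step 2 and horizontal distance between tin_bottom and deactivator below 0.01 m and height (world z) of tin_bottom between 0.019 and 0.025 m and value of joint switch_ring between 0.38 and 0.72 rad and velocity of joint switch_ring between -0.1 and 0.1 rad/s and contact force between the fingers and hood above 2 N); the arm keeps its last pose, push and grip.
It fails at once if the hood is turned on into its lock (value of joint switch_ring above 0.95 rad).
It fails at once if the washi roll is moved by more than 20 mm (distance of washi_roll from where it was at the start of the episode above 0.02 m).
It fails at once if the eraser is moved by more than 20 mm (distance of eraser from where it was at the start of the episode above 0.02 m).
It fails at once if the note block is moved by more than 20 mm (distance of note_block from where it was at the start of the episode above 0.02 m).
It also fails if it takes over 58 s, if anything falls off the work surface, if the arm or the gripper's body presses on something with over 40 N, if the wrist force passes 120 N, or if a joint passes its speed limit or range.

ROBOT

A 6-joint arm with a two-finger parallel gripper is mounted at the origin on a cart in front of the work surface, level with it; the furniture and walls round the work are solid. World frame = base frame: x ahead of the robot, y to its left, z up, the work surface at z = 0. Lengths are in mm, angles in degrees, forces in N, time in s.
With the tool pointing down it reaches from about 350 to 850 mm from the base axis. Payload 8.1 kg.
Tool frame: the origin (TCP) lies at the very end of the fingers, on their centre line; the grasp point (between the pads) lies 19 mm behind it (r.grip_depth is the distance from the TCP to the grasp point, in mm); y points along the fingers, z is the direction in which the jaws open and shut, and the axes are right-handed (so a half turn about y gives the same grasp; the last joint's range is limited). The gripper opens to 85 mm and grips with 20 to 120 N. Pads are 22 mm wide; open, the fingers measure 114 mm over their backs; the gripper's body (76 mm by 85 mm) begins 54 mm behind the grasp point. The pads swing forward as they close: fully open they stand 13 mm farther back than shut.
Start: joints at [69.763, 7.471, 85.268, -0, 87.261, -4.893], TCP at [158.744, 578.624, 231.292] pointing down, gripper open.
Joint ranges: [-169.43, 169.43], [-51.17, 129.36], [1.28, 143.12], [-76.62, 256.62], [0, 156.53], [-152.29, 152.29]. Speed limits (degrees/s): [136.94, 136.94, 159.86, 180, 180, 180].

INTERFACE

Orientations are given as [roll, pitch, yaw] about the fixed x, y, z axes, in that order (R = Rz(yaw) Ry(pitch) Rx(roll)).
In Python, from bench import readout, eyes, r gives the robot as it stands. The module is installed in compiled form; this text tells all that it offers.
- The arm moves only by the tool move_arm, never from a script. Its argument "motion" is text: rows parted by semicolons, each of 6 numbers parted by spaces: the shift along the world's x, y, z in cm, then the turn, a rotation vector about the world's x, y, z in degrees. A call has 1 to 10 rows; each row is the pose to reach, as a shift and turn from the pose commanded when the call began; what a row does not reach only later rows make up. A row lasts 1/12 s, in which the tool goes at most 41.7 mm and 7.16 degrees, less where a joint would pass 70% of its speed; a pose out of reach is approached as far as the arm can. A call with a gripper value outside its range is refused whole. "fingers" is the finger opening in cm, from 0 to 8.54, set as the call begins (left out, the last holds). The fingers move at their own pace and stop on an object; "squeeze" is the grip in N (left out, the last holds). Time passes only in rows, so rows that repeat a pose let the fingers close. It gives the time, the measured TCP pose, the force and the opening at its end, in the units of the state.
- readout.sense(): the state, without advancing time (a new reading comes with each control period).
- eyes.snapshot(name): name is "side" or "top" or "wrist"; returns a dict with "image" (420x560x3 uint8, blue, green, red), "fx", "fy", "cx", "cy" (pixels), "world_to_cam" (4x4, takes a point from world to camera coordinates). Camera axes: x right, y down, z forward; pixel columns grow to the right and rows downward; lengths in mm; the calibration is good to about 2 mm. The wrist camera is an equidistant fisheye: a pixel r from the principal point sees the ray r / f radians off the axis. A picture is of the moment at which its call begins. There is no depth.
- r.hand_in(): hands the job in, once; it reports no verdict.
The state is a dict: "time": time; "joint_pos": joint angles; "qd": joint speeds; "joint_efforts": joint torques, N m; "tool_pos": TCP position; "tcp_rot": TCP orientation; "ft_force": force on the tool from outside, world axes, zero at the start; "wrist_torque": the same for the moment, N m; "finger_gap": finger opening in mm.
Only numpy, scipy, OpenCV 4.12 (cv2) and the standard library are available. Lean on these libraries where they do the work, as an engineer would, in place of code of your own. Each camera call takes 0.05 s, during which the arm holds its last target. There are 200 camera calls.

## Working session

There is one attempt and no reset: what is moved stays moved. The work goes in short steps, Python scripts to look and compute and a tool call to move; the robot and the scene stay as the last step left them, time stands still between calls to the robot, and variables do not carry over. Pictures are saved under pics/ and viewed, about 8 in all and at most 12, crops included, and the job is handed in when it is done.

Besides the shell and the picture viewer there is one more tool, called after "Emit:" by a JSON object that holds its "api" and its "payload". move_arm: Moves the arm, as the interface text tells. Its arguments: {"type":"object","properties":{"motion":{"type":"string"},"fingers":{"type":"number"},"squeeze":{"type":"number"}},"required":["motion"]}

```bash
mkdir -p pics; cat > h.py <<'E'
import numpy as np, cv2
from bench import readout, eyes, r
def snap(n,f):
    s=eyes.snapshot(n); cv2.imwrite('pics/'+f+'.png',s['image']); np.savez('pics/'+f+'.npz',**{k:v for k,v in s.items()}); return s
def load(f): return dict(np.load('pics/'+f+'.npz'))
def ray(s,u,v):
    x=(u-s['cx'])/s['fx']; y=(v-s['cy'])/s['fy']
    if s.get('fish',0):
        t=np.hypot(x,y); d=np.array([x/t*np.sin(t),y/t*np.sin(t),np.cos(t)]) if t>1e-9 else np.array([0,0,1.])
    else: d=np.array([x,y,1.])
    M=np.array(s['world_to_cam']); R=M[:3,:3]; return -R.T@M[:3,3], R.T@d
def atz(s,u,v,z):
    o,d=ray(s,u,v); return o+d*(z-o[2])/d[2]
def proj(s,p):
    M=np.array(s['world_to_cam']); c=M[:3,:3]@np.array(p,float)+M[:3,3]
    if s.get('fish',0):
        rr=np.hypot(c[0],c[1]); t=np.arctan2(rr,c[2]); q=c[:2]/rr*t
    else: q=c[:2]/c[2]
    return float(q[0]*s['fx']+s['cx']),float(q[1]*s['fy']+s['cy'])
def crop(f,x0,y0,x1,y1,out,k=3):
    im=cv2.imread('pics/'+f+'.png')[y0:y1,x0:x1]; im=cv2.resize(im,None,fx=k,fy=k,interpolation=cv2.INTER_CUBIC)
    step=20
    for u in range((x0//step+1)*step,x1,step): cv2.putText(im,str(u),(int((u-x0)*k)-8,8),0,.3,(0,0,255),1); cv2.line(im,(int((u-x0)*k),10),(int((u-x0)*k),16),(0,0,255),1)
    for v in range((y0//step+1)*step,y1,step): cv2.putText(im,str(v),(0,int((v-y0)*k)+3),0,.3,(0,0,255),1); cv2.line(im,(20,int((v-y0)*k)),(26,int((v-y0)*k)),(0,0,255),1)
    cv2.imwrite('pics/'+out+'.png',im)
E
python3 - <<'E'
from h import *
a=snap('top','top0'); b=snap('side','side0')
for s in(a,b): print(s['fx'],s['cx'],s['cy'],np.round(s['world_to_cam'],3).tolist())
print(readout.sense())
cv2.imwrite('pics/both0.png',cv2.resize(np.hstack([a['image'],b['image']]),(0,0),fx=.7,fy=.7))
E
```

```text
474.6478591575433 274.71692886939127 211.3239279546046 [[-0.0, -1.0, 0.021, 200.345], [-0.999, -0.001, -0.052, 508.258], [0.052, -0.021, -0.998, 979.413], [0.0, 0.0, 0.0, 1.0]]
519.5160232790619 281.98545557787594 212.1004897248325 [[0.977, -0.215, -0.002, -485.346], [-0.137, -0.615, -0.777, 264.789], [0.166, 0.759, -0.63, 704.395], [0.0, 0.0, 0.0, 1.0]]
{'time': 0.1, 'joint_pos': array([ 6.97623057e+01,  7.51174377e+00,  8.53221362e+01,  2.00482433e-04,
        8.72618762e+01, -4.89380931e+00]), 'qd': array([-0.02144408, -0.02617044, -0.22798345, -0.05077885, -0.11046392,
        0.04344106]), 'joint_efforts': array([ 9.45806642e-04, -5.70960689e+01, -5.01934147e+01, -1.72555283e-04,
        8.48721131e-03,  4.76373680e-05]), 'tool_pos': array([158.58196668, 578.15639549, 230.34795554]), 'tcp_rot': array([-9.00953899e+01,  8.36838693e-03, -1.53439017e+01]), 'ft_force': array([-0.07076417, -0.29003091, -0.21108905]), 'wrist_torque': array([ 0.08353265, -0.0635517 ,  0.06030487]), 'finger_gap': 85.56447428115712}
```

View pics/top0.png

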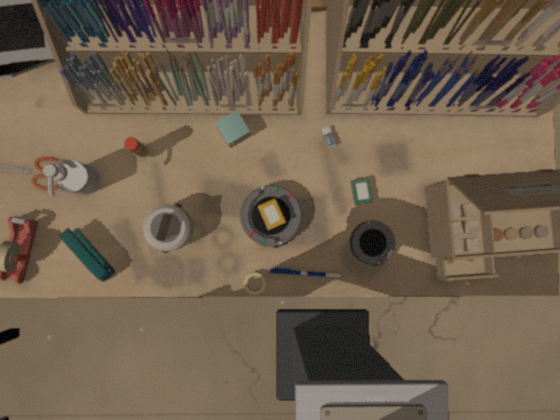

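View pics/side0.png

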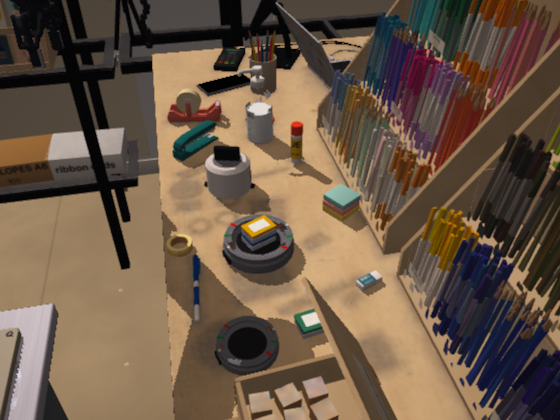

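Candidates in the top view: the larger deactivator is at (271,216) and its small look-alike at (373,243). The hood is at (167,229), with a jug-like white can at (70,177). The green tin is at (362,191). The bystanders are the tape (254,282), eraser (330,137) and note block (233,127). Next I'll check these in close crops.

```bash
python3 - <<'E'
from h import *
im=cv2.imread('pics/top0.png'); im=np.clip(255*(im/255.)**.6,0,255).astype(np.uint8)
cv2.imwrite('pics/top0b.png',im)
crop('top0b',135,170,400,275,'c1',3)
s=load('top0')
for n,u,v,z in [('base',271,215,33),('hoodgrip',167,229,96),('hoodroof',167,228,66),('tin',362,191,18),('small',373,243,33),('washi',254,282,15),('eraser',330,137,12),('block',233,127,38)]: print(n,np.round(atz(s,u,v,z)))
E
```

```text
base [500. 209.  33.]
hoodgrip [470. 406.  96.]
hoodroof [473. 413.  66.]
tin [550.  19.  18.]
small [442.   0.  33.]
washi [362. 243.  15.]
eraser [665.  84.  12.]
block [679. 286.  38.]
```

View pics/c1.png

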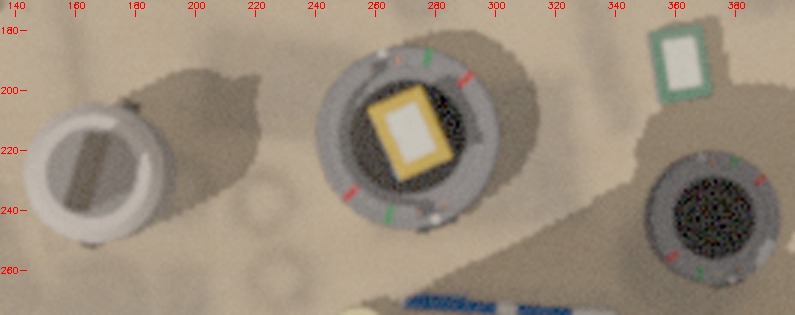

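The crop shows the larger base, with marks clockwise in the order white (262,187), green (277,189), red (290,196). The yellow tin on it is at about (271,215), the green tin is at (362,190), and the hood has lugs at (179,205) and (166,251). I'll set out for the green tin now.

Emit:
{"api": "move_arm", "payload": {"motion": "19.5 -28 0 0 0 13; 19.5 -28 0 0 0 13; 19.5 -28 0 0 0 13; 19.5 -28 0 0 0 13; 19.5 -28 0 0 0 13; 19.5 -28 0 0 0 13; 19.5 -28 0 0 0 13; 19.5 -28 0 0 0 13; 19.5 -28 0 0 0 13", "fingers": 8.5}}

```text
time: 0.85
tool_pos: [356.3, 294.1, 231.0]
tcp_rot: [-90.1, -0.1, -2.6]
ft_force: [-0.6, -0.7, -0.4]
finger_gap: 84.5
```

Emit:
{"api": "move_arm", "payload": {"motion": "19.5 -28 -5 0 0 14; 19.5 -28 -5 0 0 14; 19.5 -28 -5 0 0 14; 19.5 -28 -5 0 0 14; 19.5 -28 -5 0 0 14; 19.5 -28 -5 0 0 14; 19.5 -28 -5 0 0 14; 19.5 -28 -5 0 0 14; 19.5 -28 -5 0 0 14; 19.5 -28 -5 0 0 14"}}

```text
time: 1.68
tool_pos: [549.9, 14.7, 179.6]
tcp_rot: [-90.0, 0.1, 11.4]
ft_force: [-0.6, -0.6, 0.5]
finger_gap: 85.1
```

```bash
python3 - <<'E'
from h import *
s=snap('wrist','w1'); print(s['fx'],s['cx'],s['cy'],np.round(s['world_to_cam'],3).tolist()); x=readout.sense(); print(x['time'],x['tool_pos'],x['tcp_rot'],x['ft_force'])
im=np.clip(255*(s['image']/255.)**.6,0,255).astype(np.uint8); cv2.imwrite('pics/w1b.png',im)
E
```

```text
325.19226210127806 273.46249913577753 211.4576789804606 [[-0.199, 0.98, -0.002, 95.602], [0.939, 0.191, 0.286, -540.942], [0.281, 0.055, -0.958, 175.118], [0.0, 0.0, 0.0, 1.0]]
1.7333 [548.94316183  16.74635598 179.94180027] [-89.97671942   0.12257396  11.45661766] [-0.83667214  0.2963243  -0.0067064 ]
```

View pics/w1b.png

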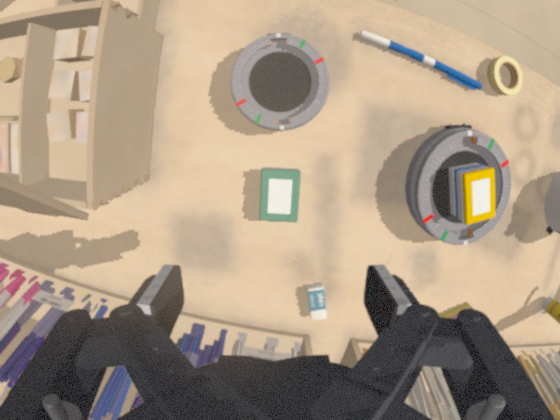

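The wrist view shows the green tin at (280,195), the base at (460,187), the small base at (280,82) and the eraser at (317,300). The tin looks clear to grip.

```bash
cat >> h.py <<'E'
def seg(s,lo,hi,box,z):
    x0,y0,x1,y1=box; h=cv2.cvtColor(np.ascontiguousarray(s['image']),cv2.COLOR_BGR2HSV)
    m=cv2.inRange(h,np.array(lo),np.array(hi)); k=np.zeros_like(m); k[y0:y1,x0:x1]=m[y0:y1,x0:x1]
    c=max(cv2.findContours(k,cv2.RETR_EXTERNAL,cv2.CHAIN_APPROX_NONE)[0],key=cv2.contourArea)[:,0]
    P=np.array([atz(s,u,v,z)[:2] for u,v in c]); (cx,cy),(w,h_),a=cv2.minAreaRect(P.astype(np.float32))
    if w<h_: w,h_,a=h_,w,a-90
    a=(a+90)%180-90
    print('px',c.min(0),c.max(0),'centre',round(cx,1),round(cy,1),'size',round(w,1),round(h_,1),'yaw',round(a,1)); return cx,cy,a
E
python3 - <<'E'
from h import *
s=load('w1'); s['fish']=1
i=s['image']; h=cv2.cvtColor(i,cv2.COLOR_BGR2HSV); print(h[172,280],h[215,270],h[218,280],h[195,467],h[240,280])
seg(s,(65,60,20),(95,255,255),(240,150,320,240),18)
seg(s,(18,120,60),(32,255,255),(440,150,515,240),58)
t=load('top0')
seg(t,(65,60,20),(95,255,255),(335,165,385,215),18)
seg(t,(18,100,60),(32,255,255),(250,190,300,235),58)
for k,u,v in(('w',466,129),('w',468,242),('g',491,145),('g',445,236),('r',505,163),('r',428,218)): print(k,np.round(atz(s,u,v,33),1))
print(proj(s,(549,16.7,0)))
E
```

```text
[ 69  92 125] [ 69  88 125] [ 70  92 127] [ 21 255 218] [ 16 103 216]
px [261 169] [299 220] centre 549.9 20.1 size 50.0 35.2 yaw 8.8
px [462 167] [495 224] centre 500.2 207.9 size 53.6 40.8 yaw 23.4
px [353 186] [371 203] centre 537.5 24.9 size 45.2 27.6 yaw 59.5
px [257 198] [285 230] centre 500.9 208.0 size 55.1 40.9 yaw 26.5
w [440.5 187.5  33. ]
w [554.3 232.9  33. ]
g [446.7 224.3  33. ]
g [553.  199.5  33. ]
r [459.4 250.5  33. ]
r [538.2 171.6  33. ]
(275.9892859816424, 189.53778629446236)
```

Emit:
{"api": "move_arm", "payload": {"motion": "0.1 0.3 -4 0 0 -2.4; 0.1 0.3 -8 0 0 -2.4; 0.1 0.3 -12 0 0 -2.4; 0.1 0.3 -15 0 0 -2.4; 0.1 0.3 -16.5 0 0 -2.4; 0.1 0.3 -17.5 0 0 -2.4; 0.1 0.3 -17.5 0 0 -2.4; 0.1 0.3 -17.5 0 0 -2.4", "fingers": 6}}

```text
time: 2.4
tool_pos: [549.8, 22.4, 6.8]
tcp_rot: [-90.0, -0.0, 9.3]
ft_force: [0.1, 0.4, -0.3]
finger_gap: 60.5
```

```bash
python3 - <<'E'
from h import *
s=snap('wrist','w2'); s['fish']=1; x=readout.sense(); print(x['time'],x['tool_pos'],x['tcp_rot'],x['ft_force'],x['finger_gap'])
seg(s,(60,60,20),(95,255,255),(120,80,420,330),18)
im=np.clip(255*(s['image']/255.)**.6,0,255).astype(np.uint8); cv2.imwrite('pics/w2b.png',im)
E
```

```text
2.45 [550.84013321  22.16508083   7.86700872] [-90.01850618  -0.12028166   9.29363786] [-0.24440088  0.21156746  0.97247343] 59.983424807305454
px [228 228] [311 325] centre 549.2 20.2 size 51.4 36.7 yaw 8.1
```

View pics/w2b.png

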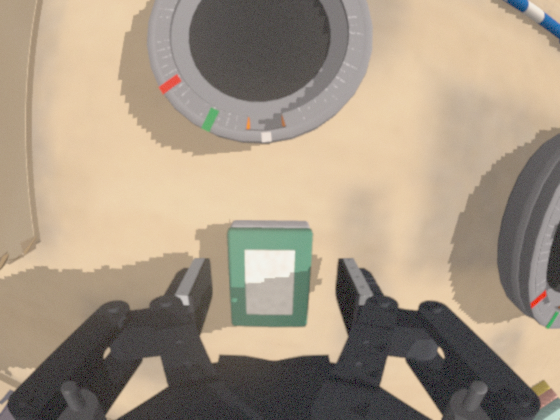

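The tin sits between the fingers, at (270,275), and is well centred. I'll go a little lower and grip.

Emit:
{"api": "move_arm", "payload": {"motion": "-0.1 -0.2 -0.4 0 0 -0.6; -0.1 -0.2 -0.4 0 0 -0.6; -0.1 -0.2 -0.4 0 0 -0.6"}}

```text
time: 2.7
tool_pos: [549.4, 19.5, 3.2]
tcp_rot: [-90.0, -0.1, 8.6]
ft_force: [-0.3, 0.2, -0.5]
finger_gap: 60.2
```

Emit:
{"api": "move_arm", "payload": {"motion": "0 0 0 0 0 0; 0 0 0 0 0 0; 0 0 0 0 0 0; 0 0 0 0 0 0; 0 0 0 0 0 0; 0 0 0 0 0 0; 0 0 0 0 0 0; 0 0 0 0 0 0", "fingers": 3, "squeeze": 35}}

```text
time: 3.37
tool_pos: [549.3, 19.5, 3.0]
tcp_rot: [-90.0, -0.1, 8.7]
ft_force: [-1.4, -0.4, 5.0]
finger_gap: 37.1
```

Emit:
{"api": "move_arm", "payload": {"motion": "0 0 4 0 0 0; 0 0 8 0 0 0; 0 0 12 0 0 0; 0 4 14 0 0 4; 0 8 14 0 0 8; 0 12 14 0 0 12; 0 16 14 0 0 15; 0 19 14 0 0 15; 0 19 14 0 0 15; 0 19 14 0 0 15"}}

```text
time: 4.2
tool_pos: [548.0, 211.3, 141.7]
tcp_rot: [-90.0, 0.1, 23.8]
ft_force: [-1.0, -1.4, -1.8]
finger_gap: 37.1
```

```bash
python3 - <<'E'
from h import *
s=snap('wrist','w3'); s['fish']=1; x=readout.sense(); print(x['time'],x['tool_pos'],x['tcp_rot'],x['ft_force'],x['finger_gap'])
print(proj(s,(500,208,58)),proj(s,(550,209,158)))
im=np.clip(255*(s['image']/255.)**.6,0,255).astype(np.uint8); cv2.imwrite('pics/w3b.png',im)
crop('w3b',150,40,430,320,'w3c',2)
E
```

```text
4.25 [548.21070791 209.98937855 141.70505198] [-9.00129626e+01  6.75060351e-02  2.37476796e+01] [-0.80385446 -0.32419795 -0.25867491] 36.89483969705951
(296.9345165781883, 157.49437708272637) (266.73392119544627, 289.6724320193679)
```

View pics/w3c.png

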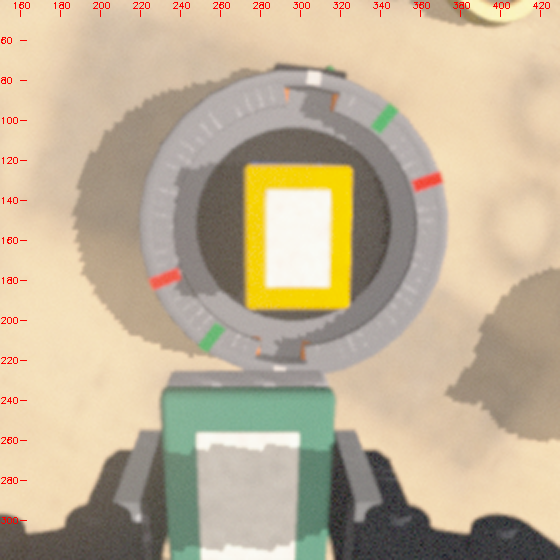

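The base is clear. The yellow lid corners are (272,122), (326,123), (325,194) and (273,194). The marks are white (307,78), green (342,99) and (255,209), red (364,130) and (232,179). The green tin is held straight.

```bash
python3 - <<'E'
from h import *
s=load('w3'); s['fish']=1
seg(s,(18,120,60),(32,255,255),(250,110,340,210),58)
c=[atz(s,u,v,58)[:2] for u,v in((272.2,122.3),(326.3,122.7),(325.3,194.7),(273.3,194.7))]; print(np.round(c,1).tolist(),np.mean(c,0))
for n,a,b,o in(('g',(342.5,99),(255,209),.55),('r',(364,130.5),(232.5,179.5),1.1),('w',(307,78.5),(289.5,224),0)):
    p,q=atz(s,*a,33)[:2],atz(s,*b,33)[:2]; d=q-p; print(n,(p+q)/2,np.hypot(*d)/2,np.degrees(np.arctan2(d[1],d[0])+o))
f=[atz(s,u,v,156.7)[:2] for u,v in((231.5,235),(317,235.5),(315.5,310),(234.5,310))]; print(np.round(f,1).tolist())
e=f[1]-f[0]; print('held yaw',np.degrees(np.arctan2(e[1],e[0]))-90)
seg(s,(60,60,20),(95,255,255),(200,230,350,340),156.7)
E
```

```text
px [271 122] [327 195] centre 500.3 209.6 size 52.4 39.3 yaw 24.3
[[484.5, 182.2], [469.0, 216.4], [516.0, 238.1], [531.3, 203.8]] [500.21349311 210.12469182]
g [499.51771485 210.72597242] 55.82108957720971 17.82140469181658
r [499.30263889 210.86624812] 55.54233257155474 18.078833318074768
w [498.41470996 210.40965869] 58.466943907025545 17.83675930838495
[[532.4, 185.1], [517.9, 218.3], [552.0, 234.8], [567.4, 200.0]]
held yaw 23.571063000827778
px [231 234] [317 334] centre 548.8 212.0 size 52.8 37.6 yaw 23.8
```

Emit:
{"api": "move_arm", "payload": {"motion": "-2.5 -0.1 0 0 0 0.7; -4.85 -0.2 -1 0 0 0.7; -4.85 -0.2 -3 0 0 0.7; -4.85 -0.2 -5 0 0 0.7; -4.85 -0.2 -6.5 0 0 0.7; -4.85 -0.2 -7.4 0 0 0.7; -4.85 -0.2 -7.7 0 0 0.7; -4.85 -0.2 -7.7 0 0 0.7; -4.85 -0.2 -7.7 0 0 0.7; -4.85 -0.2 -7.7 0 0 0.7"}}

```text
time: 5.08
tool_pos: [501.3, 207.6, 66.6]
tcp_rot: [-90.0, -0.1, 24.3]
ft_force: [0.6, 0.1, -0.5]
finger_gap: 37.2
```

```bash
python3 - <<'E'
from h import *
s=snap('wrist','w4'); s['fish']=1; x=readout.sense(); print(x['time'],x['tool_pos'],x['tcp_rot'],x['ft_force'],x['finger_gap'])
t=snap('side','s4')
im=np.clip(255*(t['image']/255.)**.6,0,255).astype(np.uint8); cv2.imwrite('pics/s4b.png',im)
crop('s4b',190,150,330,290,'s4c',4)
a=cv2.imread('pics/s4c.png'); b=np.clip(255*(s['image']/255.)**.6,0,255).astype(np.uint8)[60:340,150:430]; b=cv2.resize(b,None,fx=1.4,fy=1.4); a=cv2.resize(a,(392,392)); cv2.imwrite('pics/v4.png',np.hstack([a,b]))
E
```

```text
5.1333 [501.27128135 207.77280346  66.58569067] [-90.01709334  -0.11722179  24.34473195] [-0.41543529 -0.2030218  -0.70506563] 37.07537729809119
```

View pics/v4.png

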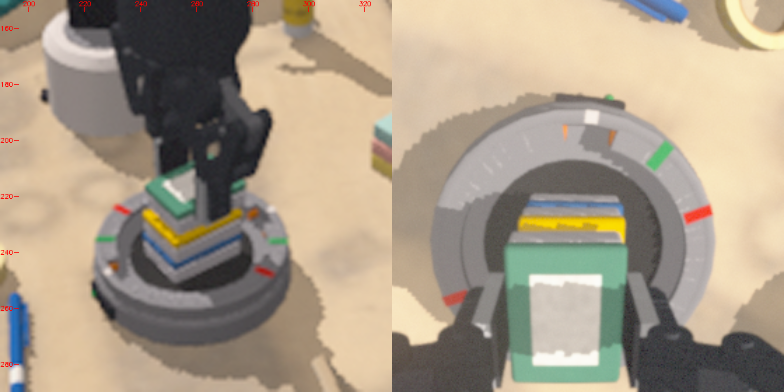

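```bash
python3 - <<'E'
from h import *
s=load('w4'); s['fish']=1
y=[atz(s,u,v,58)[:2] for u,v in((240,215.7),(317.1,215.7))]
g=[atz(s,u,v,81.6)[:2] for u,v in((230.7,233.6),(317.9,233.6))]
for q in(y,g):
    e=q[1]-q[0]; m=(q[0]+q[1])/2; th=np.arctan2(e[1],e[0])-np.pi/2; print(m,np.hypot(*e),np.degrees(th),'centre',m+26*np.array([np.cos(th),np.sin(th)]))
seg(s,(60,60,20),(95,255,255),(200,220,350,340),81.6)
t=load('s4')
# green lid predicted corners in the side view at measured pose / column pose
h=cv2.cvtColor(t['image'],cv2.COLOR_BGR2HSV)
seg(t,(18,120,60),(32,255,255),(225,200,300,260),58)
E
```

```text
[476.43315761 199.21180807] 37.83206091277822 24.428374934498784 centre [500.1056107  209.96424801]
[477.73383248 197.46602596] 36.83269865495678 24.434617083842976 centre [501.40511399 208.22104486]
px [230 234] [318 332] centre 501.5 208.0 size 51.9 38.0 yaw 24.1
px [241 224] [276 238] centre 497.6 193.9 size 61.5 36.8 yaw -12.5
```

Emit:
{"api": "move_arm", "payload": {"motion": "-0.13 0.18 0 0 0 0; -0.13 0.18 -0.3 0 0 0; -0.13 0.18 -0.5 0 0 0; -0.13 0.18 -0.55 0 0 0; -0.13 0.18 -0.55 0 0 0; -0.13 0.18 -0.55 0 0 0"}}

```text
time: 5.68
tool_pos: [499.2, 209.7, 60.9]
tcp_rot: [-90.0, -0.0, 24.4]
ft_force: [-4.9, -0.1, 10.7]
finger_gap: 37.2
```

Emit:
{"api": "move_arm", "payload": {"motion": "0 0 0.04 0 0 0; 0 0 0.04 0 0 0"}}

```text
time: 5.85
tool_pos: [499.2, 209.7, 61.0]
tcp_rot: [-90.0, -0.0, 24.4]
ft_force: [-2.6, 0.1, 6.7]
finger_gap: 37.1
```

Emit:
{"api": "move_arm", "payload": {"motion": "0 0 0 0 0 0; 0 0 0 0 0 0; 0 0 0 0 0 0; 0 0 0 0 0 0; 0 0 0 0 0 0; 0 0 0 0 0 0", "fingers": 5.5}}

```text
time: 6.35
tool_pos: [498.9, 209.4, 60.0]
tcp_rot: [-90.0, 0.0, 24.4]
ft_force: [-1.0, 0.2, 0.4]
finger_gap: 55.1
```

Emit:
{"api": "move_arm", "payload": {"motion": "0 0 1 0 0 0; 0 0 3 0 0 0; 0 0 6 0 0 0; 0 0 10 0 0 0; 3 0 14 0 0 0; 6 0 14 0 0 0; 6 0 14 0 0 0; 6 0 14 0 0 0"}}

```text
time: 7.02
tool_pos: [560.4, 209.3, 201.2]
tcp_rot: [-90.0, -0.1, 24.3]
ft_force: [-0.2, -0.6, -0.3]
finger_gap: 54.8
```

```bash
python3 - <<'E'
from h import *
s=snap('wrist','w5'); s['fish']=1; x=readout.sense(); print(x['time'],x['tool_pos'],x['tcp_rot'],x['ft_force'],x['finger_gap'])
seg(s,(60,60,20),(95,255,255),(200,80,400,230),76)
im=np.clip(255*(s['image']/255.)**.6,0,255).astype(np.uint8); cv2.imwrite('pics/w5b.png',im)
crop('w5b',150,40,430,320,'w5c',2)
E
```

```text
7.0667 [558.91890307 209.29842073 200.16875973] [-8.99868380e+01  4.62649758e-02  2.43317171e+01] [-0.77123339  0.00767737 -1.25322422] 55.07658238522836
px [282 109] [328 171] centre 500.2 210.8 size 52.0 37.8 yaw 23.6
```

View pics/w5c.png

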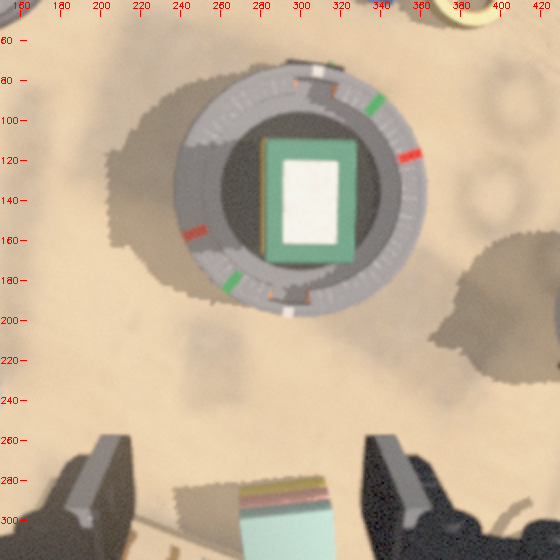

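The green tin stands square on the column, at (305,141) in the image, with a centre of (500.2, 210.8) and a yaw of 23.6°. Next is the hood.

Emit:
{"api": "move_arm", "payload": {"motion": "-4 20 0 0 0 -42; -4 20 0 0 0 -42; -4 20 0 0 0 -42; -4 20 0 0 0 -42; -4 20 0 0 0 -42; -4 20 0 0 0 -42; -4 20 0 0 0 -42; -4 20 0 0 0 -42; -4 20 0 0 0 -42", "fingers": 4}}

```text
time: 7.82
tool_pos: [518.7, 408.2, 199.9]
tcp_rot: [-90.1, 0.0, -17.4]
ft_force: [-0.2, 0.2, 0.3]
finger_gap: 40.0
```

```bash
python3 - <<'E'
from h import *
s=load('w5'); s['fish']=1
for n,a,b,o in(('g',(337.5,92),(266,181),.55),('w',(308.8,75.5),(294,196),0),('r',(355,118),(247.2,156.2),1.1)):
    p,q=atz(s,*a,33)[:2],atz(s,*b,33)[:2]; d=q-p; print(n,(p+q)/2,np.hypot(*d)/2,np.degrees(np.arctan2(d[1],d[0])+o))
s=snap('wrist','w6'); s['fish']=1; x=readout.sense(); print(x['time'],x['tool_pos'],x['tcp_rot'],x['ft_force'],x['finger_gap'])
im=np.clip(255*(s['image']/255.)**.5,0,255).astype(np.uint8); cv2.imwrite('pics/w6b.png',im)
crop('w6b',150,40,430,320,'w6c',2)
E
```

```text
g [499.43143988 210.84993077] 55.4129521418831 18.00601548157067
w [499.4750845  210.84626997] 59.107750677417116 18.09940478473082
r [499.49789686 210.72248694] 55.319529300697646 17.776576590508828
7.8667 [519.00643666 407.9384131  200.10136368] [-9.00429514e+01  8.96473542e-03 -1.75179183e+01] [0.27574388 0.70931976 0.63903863] 39.87648512320641
```

View pics/w6c.png

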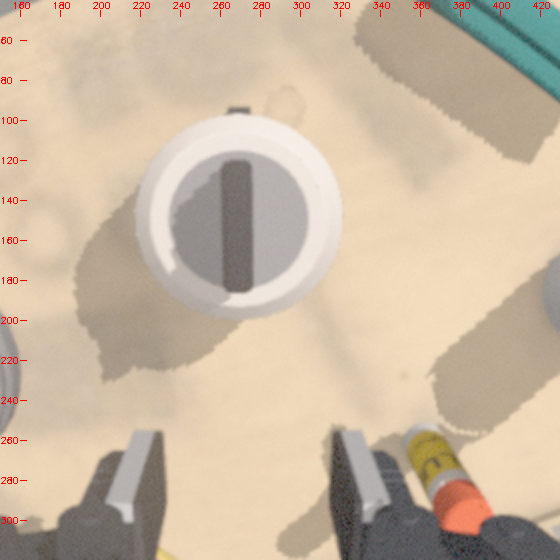

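The bar runs from (268,120) to (269,186) in the image, and one lug shows at (269,95). It lies nearly straight between the jaws.

```bash
python3 - <<'E'
from h import *
s=load('w6'); s['fish']=1
a,b=atz(s,268.3,120,96)[:2],atz(s,269,186,96)[:2]; d=b-a; print('bar',(a+b)/2,np.hypot(*d),np.degrees(np.arctan2(d[1],d[0])))
print('lug',atz(s,269.5,94,5))
im=s['image']; 
# outer roof circle z=66: from crop extremes
P=np.array([atz(s,u,v,66)[:2] for u,v in((219,148),(320,148),(268,97.5))]); print(P.round(1).tolist())
E
```

```text
bar [473.93009725 417.75800492] 50.94133938294461 -16.904602875246596
lug [424.5734666  432.66540269   5.        ]
[[459.4, 377.1], [485.4, 459.7], [431.3, 430.1]]
```

Emit:
{"api": "move_arm", "payload": {"motion": "-3.5 0.7 0 0 0 0.5; -4.5 0.97 -3 0 0 0.5; -4.5 0.97 -7 0 0 0.5; -4.5 0.97 -10 0 0 0.5; -4.5 0.97 -12 0 0 0.5; -4.5 0.97 -12.7 0 0 0.5; -4.5 0.97 -13 0 0 0.5; -4.5 0.97 -13 0 0 0.5; -4.5 0.97 -13 0 0 0.5"}}

```text
time: 8.62
tool_pos: [475.4, 419.5, 72.4]
tcp_rot: [-89.9, -0.1, -17.2]
ft_force: [-0.2, 0.1, 1.0]
finger_gap: 40.0
```

Emit:
{"api": "move_arm", "payload": {"motion": "0 0 0 0 0 0; 0 0 0 0 0 0; 0 0 0 0 0 0; 0 0 0 0 0 0; 0 0 0 0 0 0; 0 0 0 0 0 0; 0 0 0 0 0 0; 0 0 0 0 0 0", "fingers": 0.5, "squeeze": 80}}

```text
time: 9.28
tool_pos: [474.7, 419.5, 71.5]
tcp_rot: [-89.9, -0.1, -17.1]
ft_force: [-0.1, -2.3, 6.1]
finger_gap: 10.7
```

Emit:
{"api": "move_arm", "payload": {"motion": "0 0 3 0 0 0; 0 0 7 0 0 0; 0 0 11 0 0 0; 0 -2 12 0 0 6; 0.5 -6 12 0 0 13; 1 -10 12 0 0 20; 1.5 -14 12 0 0 27; 2 -18 12 0 0 34; 2.5 -20.7 12 0 0 35; 2.5 -20.7 12 0 0 35"}}

```text
time: 10.12
tool_pos: [499.6, 207.0, 190.0]
tcp_rot: [-90.1, 0.0, 17.8]
ft_force: [-0.4, -0.2, -1.4]
finger_gap: 10.5
```

```bash
python3 - <<'E'
from h import *
s=snap('wrist','w7'); t=snap('side','s7'); p=snap('top','t7')
x=readout.sense(); print(x['time'],x['tool_pos'],x['tcp_rot'],x['ft_force'],x['finger_gap'])
g=lambda i:np.clip(255*(i/255.)**.5,0,255).astype(np.uint8)
a=cv2.resize(g(s['image']),(533,400))
b=cv2.resize(g(t['image'])[110:290,200:320],(267,400),interpolation=cv2.INTER_CUBIC)
cv2.imwrite('pics/v7.png',np.hstack([a,b]))
E
```

```text
10.2667 [498.90091302 212.04001886 190.14284421] [-8.99696728e+01  2.19732180e-03  1.77589760e+01] [ 0.13129886 -0.47343142 -1.33968358] 10.583368616266904
```

View pics/v7.png

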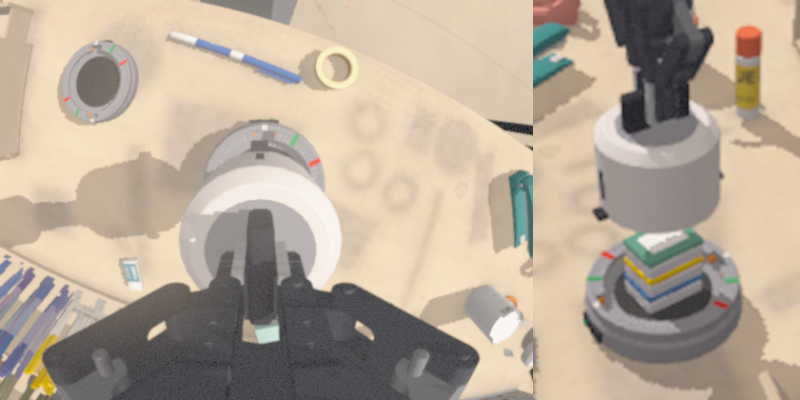

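The hood is gripped straight above the intact column. Its front lug is at about (272,158) in the wrist image, and the slot's white bar is at about (276,132). One enlarged crop will give me the alignment.

```bash
python3 - <<'E'
from h import *
s=load('w7'); s['fish']=1
im=np.clip(255*(s['image']/255.)**.5,0,255).astype(np.uint8); cv2.imwrite('pics/w7b.png',im)
crop('w7b',180,110,380,250,'w7c',4)
for R,z in((53,119),(53,124),(46,119+66)):
  c=np.array([499.45,210.8]); d=np.array([np.cos(np.radians(18)),np.sin(np.radians(18))])
  print(R,z,'expected',proj(s,(*(c-R*d),z)))
print('slot',proj(s,(*(c-52*d),33)),proj(s,(*(c-59*d),33)))
n=np.array([-d[1],d[0]])
print('roof sides',proj(s,(*(c+46*n),185)),proj(s,(*(c-46*n),185)))
E
```

```text
53 119 expected (279.1301978295114, 149.6402798720758)
53 124 expected (279.2371646380218, 150.42084503256643)
46 185 expected (281.07255274833364, 179.0586132927367)
slot (277.84119549008193, 141.33763265653937) (277.8346443359347, 133.78190921109092)
roof sides (368.66350977777574, 267.0455909598593) (191.80901739279273, 267.6399331320134)
```

View pics/w7c.png

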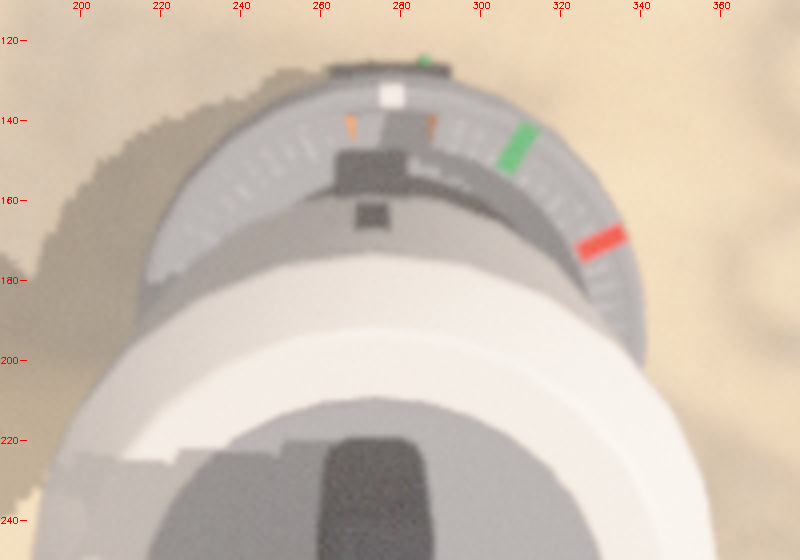

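```bash
python3 - <<'E'
from h import *
from scipy.optimize import least_squares
s=load('w7'); s['fish']=1
def pts(q,hz=119):
    x,y,a=q; a=np.radians(a); c=np.array([x,y]); d=np.array([np.cos(a),np.sin(a)]); n=np.array([-d[1],d[0]])
    P=lambda r,t,z:proj(s,(*(c-r*d+t*n),hz+z))
    t=np.radians(np.arange(-80,81,2)); rim=np.array([P(46*np.cos(k),46*np.sin(k),66) for k in t])
    at=lambda v: np.interp(v,rim[:41][np.argsort(rim[:41,1])][:,1],rim[:41][np.argsort(rim[:41,1])][:,0])
    rt=lambda v: np.interp(v,rim[40:][np.argsort(rim[40:,1])][:,1],rim[40:][np.argsort(rim[40:,1])][:,0])
    bar=(P(26,0,96)[0])
    l=P(53,0,5)
    return np.array([bar,l[0],l[1],rim[40,1],at(220),rt(220)])
obs=np.array([274.5,272.5,147.5,173.7,0,0])
# rim left x at rows from crop: row 220 -> left 195.5 ; right 352.5
obs[4:]=[195.5,352.5]
f=least_squares(lambda q:pts(q)-obs,[499.5,210.8,18]); print(f.x,np.round(f.fun,1)); print(pts([499.45,210.8,18]).round(1))
for hz in(117,121):
    f=least_squares(lambda q:pts(q,hz)-obs,[499.5,210.8,18]); print(hz,f.x,np.round(f.fun,1))
print(readout.sense()['tool_pos'],s['world_to_cam'][:3,3])
E
```

```text
[498.73785019 207.2030016   18.61361856] [-1.1  0.9  0.2  1.6 -1.1  1.8]
[282.3 279.2 150.4 179.1 203.  358.3]
117 [498.87988435 207.23417719  18.58790424] [-1.   0.9  0.1  1.1 -0.7  1.4]
121 [498.59028878 207.15711999  18.60758316] [-1.1  0.9  0.2  2.  -1.6  2.3]
[498.90091302 212.04001886 190.14284421] [ -43.34069774 -541.37738085  185.58254526]
```

The TCP read y=207 when that picture was taken and 212 afterwards, so the arm was still settling. I'll re-measure in code now that it has stopped.

```bash
cat > lug.py <<'E'
from h import *
def white(s,box):  # white slot bar centroid
    pass
def lug(s,box=(240,140,320,162)):
    x0,y0,x1,y1=box; g=cv2.cvtColor(np.ascontiguousarray(s['image']),cv2.COLOR_BGR2GRAY)
    m=np.zeros_like(g); m[y0:y1,x0:x1]=(g[y0:y1,x0:x1]<60)*255
    n,l,st,c=cv2.connectedComponentsWithStats(m)
    return [(st[i].tolist(),c[i].round(1).tolist()) for i in range(1,n) if st[i][4]>40]
E
python3 - <<'E'
from lug import *
s=load('w7'); print(s['image'][153,266:280:3].tolist(),s['image'][142,285].tolist(),s['image'][170,275].tolist(),lug(s))
s=snap('wrist','w8'); s['fish']=1; x=readout.sense(); print(x['tool_pos'],x['tcp_rot']); print(lug(s))
c=np.array([499.45,210.8]); d=np.array([np.cos(np.radians(18)),np.sin(np.radians(18))])
print('slot white',proj(s,(*(c-59*d),33)),'lug exp',proj(s,(*(c-53*d),124)),'bar exp',proj(s,(*(c-26*d),215)))
g=cv2.cvtColor(s['image'],cv2.COLOR_BGR2GRAY)
for v in(224,230,236,244): # bar columns
    k=np.where(g[v,240:310]<45)[0]+240; print(v,k.min() if len(k) else 0,k.max() if len(k) else 0, g[v,250:300:5].tolist())
E
```

```text
[[48, 52, 57], [50, 51, 60], [51, 54, 59], [50, 53, 60], [50, 54, 60]] [82, 85, 93] [117, 126, 138] [([263, 148, 39, 14, 194], [275.8, 154.0])]
[498.79894621 212.69207354 190.15132267] [-8.99707488e+01  7.43307858e-04  1.78348213e+01]
[([259, 148, 30, 11, 196], [272.3, 153.3])]
slot white (271.86050409107514, 132.72831924523567) lug exp (271.1314795991597, 148.99954603077555) bar exp (269.70577220735703, 241.90253203608827)
224 263 281 [83, 85, 77, 43, 43, 44, 46, 79, 132, 131]
230 261 284 [84, 86, 58, 42, 39, 35, 40, 49, 131, 131]
236 261 285 [82, 84, 51, 39, 39, 39, 40, 41, 131, 131]
244 260 286 [81, 85, 37, 42, 45, 45, 43, 48, 130, 131]
```

```bash
python3 - <<'E'
from h import *
a,b=load('w7')['world_to_cam'],load('w8')['world_to_cam']
H=np.linalg.inv(b)@a
for q in((498.74,207.2,119),): print(H@np.array([*q,1]))
print('yaw change',np.degrees(np.arctan2(H[1,0],H[0,0])), readout.sense()['time'])
E
```

```text
[498.00776069 212.44732348 119.13996844   1.        ]
yaw change -0.002561718668452753 10.3167
```

Emit:
{"api": "move_arm", "payload": {"motion": "0.12 -0.18 -0.5 0 0 0; 0.12 -0.18 -2 0 0 0; 0.12 -0.18 -4 0 0 0; 0.12 -0.18 -6 0 0 0; 0.12 -0.18 -7.5 0 0 0; 0.12 -0.18 -8.2 0 0 0; 0.12 -0.18 -8.2 0 0 0; 0.12 -0.18 -8.2 0 0 0; 0.12 -0.18 -8.2 0 0 0"}}

```text
time: 11.07
tool_pos: [500.9, 211.0, 109.4]
tcp_rot: [-90.0, -0.1, 17.9]
ft_force: [-0.4, 0.0, -0.7]
finger_gap: 10.3
```

```bash
python3 - <<'E'
from h import *
s=snap('wrist','w9'); s['fish']=1; x=readout.sense(); print(x['time'],x['tool_pos'],x['tcp_rot'],x['ft_force'],x['wrist_torque'])
a,b=load('w7')['world_to_cam'],s['world_to_cam']; H=np.linalg.inv(b)@a; print('hood',(H@np.array([498.74,207.2,119,1])).round(2))
im=np.clip(255*(s['image']/255.)**.5,0,255).astype(np.uint8); cv2.imwrite('pics/w9b.png',im)
crop('w9b',150,80,410,270,'w9c',3)
E
```

```text
11.1167 [501.09349243 210.87044891 109.65080736] [-90.00167256  -0.13236852  17.87744112] [-0.37277307  0.31332096 -1.40996637] [-0.00582228 -0.04034253  0.03097152]
hood [500.11 211.32  38.38   1.  ]
```

View pics/w9c.png

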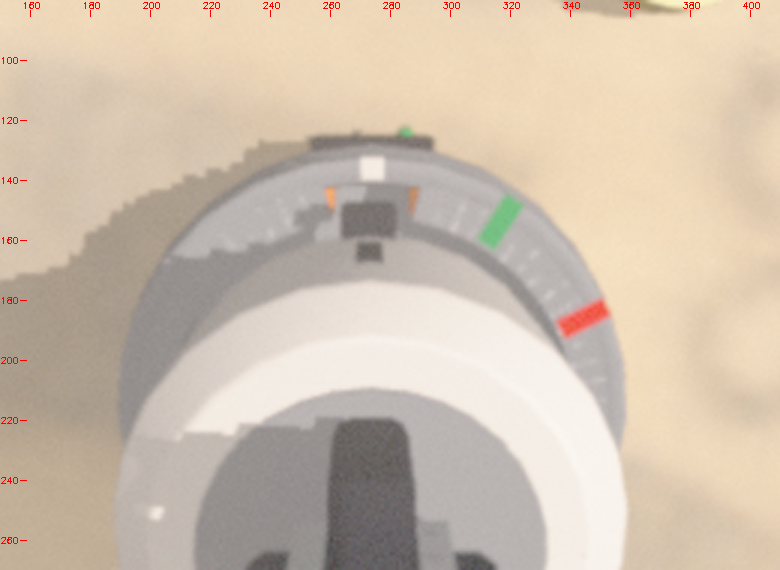

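The lug is at (272,152), centred between the dogs (260 and 288) and under the white bar (274,136). I'll lower into the slots.

Emit:
{"api": "move_arm", "payload": {"motion": "-0.05 0 -0.3 0 0 0; -0.05 0 -0.6 0 0 0; -0.05 0 -0.9 0 0 0; -0.05 0 -1.1 0 0 0; -0.05 0 -1.3 0 0 0; -0.05 0 -1.3 0 0 0; -0.05 0 -1.3 0 0 0"}}

```text
time: 11.7
tool_pos: [499.5, 210.2, 94.9]
tcp_rot: [-90.0, 0.0, 17.9]
ft_force: [0.5, -0.4, -1.0]
finger_gap: 10.8
```

Emit:
{"api": "move_arm", "payload": {"motion": "0 0 -0.1 0 0 0; 0 0 -0.2 0 0 0; 0 0 -0.2 0 0 0; 0 0 -0.2 0 0 0"}}

```text
time: 12.03
tool_pos: [500.0, 210.3, 93.5]
tcp_rot: [-90.0, -0.0, 17.9]
ft_force: [-0.4, -0.4, 1.5]
finger_gap: 10.3
```

Emit:
{"api": "move_arm", "payload": {"motion": "0 0 -0.05 0 0 0; 0 0 -0.1 0 0 0; 0 0 -0.1 0 0 0; 0 0 -0.1 0 0 0"}}

```text
time: 12.37
tool_pos: [500.2, 210.2, 93.4]
tcp_rot: [-90.0, -0.1, 17.9]
ft_force: [-2.8, -3.5, 9.3]
finger_gap: 10.2
```

Seated: z is 93.4 mm and the contact force is 9 N. I'll ease off the downforce and twist clockwise.

Emit:
{"api": "move_arm", "payload": {"motion": "0 0 0.04 0 0 0; 0 0 0.04 0 0 -3; 0 0 0.04 0 0 -7; 0 0 0.04 0 0 -11; 0 0 0.04 0 0 -15; 0 0 0.04 0 0 -18; 0 0 0.04 0 0 -20; 0 0 0.04 0 0 -20; 0 0 0.04 0 0 -20"}}

```text
time: 13.12
tool_pos: [500.0, 210.8, 93.3]
tcp_rot: [-89.9, -0.1, -2.1]
ft_force: [-1.3, 0.6, 6.5]
finger_gap: 10.1
```

```bash
python3 - <<'E'
from h import *
x=readout.sense(); print(x['time'],x['tool_pos'],x['tcp_rot'],x['ft_force'],x['wrist_torque'])
E
```

```text
13.1167 [500.03247466 210.8212794   93.33415696] [-8.99440568e+01 -5.57975724e-02 -2.09680674e+00] [-1.32046402  0.60238881  6.45852392] [0.43288926 0.23697469 0.00604691]
```

Emit:
{"api": "move_arm", "payload": {"motion": "0 0 0 0 0 -4; 0 0 0 0 0 -8; 0 0 0 0 0 -11; 0 0 0 0 0 -13; 0 0 0 0 0 -13; 0 0 0 0 0 -13; 0 0 0 0 0 -13; 0 0 0 0 0 -13"}}

```text
time: 13.78
tool_pos: [500.1, 210.8, 93.3]
tcp_rot: [-89.9, -0.1, -15.1]
ft_force: [-1.2, 0.0, 5.5]
finger_gap: 10.5
```

```bash
python3 - <<'E'
from h import *
s=snap('wrist','w10'); s['fish']=1; x=readout.sense(); print(x['time'],x['tool_pos'],x['tcp_rot'],x['ft_force'],x['wrist_torque'],x['finger_gap'])
i=s['image']; h=cv2.cvtColor(i,cv2.COLOR_BGR2HSV)
c=np.array([499.45,210.8])
def blobs(m,z,name):
    m[:110]=0;m[235:]=0;m[:,:170]=0;m[:,390:]=0
    n,l,st,ce=cv2.connectedComponentsWithStats(m)
    for k in range(1,n):
        if st[k][4]>=12:
            p=atz(s,*ce[k],z)[:2]-c; print(name,st[k].tolist(),'r',np.hypot(*p).round(1),'ang',np.degrees(np.arctan2(-p[1],-p[0])).round(1))
blobs(cv2.inRange(h,np.array((5,110,60)),np.array((18,255,255))),30,'orange')
blobs(cv2.inRange(h,np.array((50,90,60)),np.array((75,255,255))),33,'green')
blobs(((h[...,1]>150)&((h[...,0]<5)|(h[...,0]>175))).astype(np.uint8)*255,33,'red')
g=cv2.cvtColor(i,cv2.COLOR_BGR2GRAY); blobs(((g<58)&(h[...,1]<70)).astype(np.uint8)*255,33,'dark')
t=load('w9'); g9=cv2.cvtColor(t['image'],cv2.COLOR_BGR2GRAY); print('line w9',g9[164,262:286].tolist()); 
for v in(160,164,168): print('now',g[v,255:295:2].tolist())
E
```

```text
13.8333 [500.1337277  210.76781167  93.33440405] [-8.99333904e+01 -5.20556532e-02 -1.50798424e+01] [-1.72290771  0.23468989  5.60694248] [0.3618419  0.22765855 0.04623444] 10.63500443238094
green [267, 135, 8, 20, 143] r 55.6 ang -13.2
red [310, 147, 15, 20, 144] r 55.2 ang -44.8
dark [270, 162, 7, 4, 25] r 43.3 ang -14.1
dark [260, 220, 27, 15, 353] r 0.9 ang 26.9
line w9 [105, 107, 108, 108, 111, 107, 88, 52, 46, 49, 46, 46, 46, 47, 53, 84, 117, 129, 130, 131, 130, 130, 130, 134]
now [99, 104, 110, 126, 126, 118, 125, 113, 95, 86, 85, 107, 130, 125, 123, 106, 105, 102, 100, 92]
now [140, 141, 145, 148, 149, 147, 148, 84, 49, 46, 50, 92, 154, 160, 159, 163, 164, 163, 164, 160]
now [143, 143, 147, 149, 147, 151, 152, 141, 144, 151, 148, 144, 157, 158, 160, 162, 160, 164, 165, 165]
```

The hood followed the twist: its black line is at -14° and the green mark is at -13°. From the 33° turn less the dog play, the ring should be between 0.47 and 0.58 rad. I'll let it settle and hand in.

Emit:
{"api": "move_arm", "payload": {"motion": "0 0 0 0 0 0; 0 0 0 0 0 0; 0 0 0 0 0 0; 0 0 0 0 0 0; 0 0 0 0 0 0; 0 0 0 0 0 0"}}

```text
time: 14.33
tool_pos: [500.2, 210.8, 93.4]
tcp_rot: [-89.9, -0.1, -15.1]
ft_force: [-1.9, -0.3, 4.8]
finger_gap: 10.5
```

```bash
python3 - <<'E'
from h import *
x=readout.sense(); print(x['time'],x['tool_pos'],x['tcp_rot'],x['ft_force'],x['finger_gap'])
print(r.hand_in())
E
```

```text
14.3333 [500.15686676 210.76525144  93.35171121] [-8.99326121e+01 -5.49534942e-02 -1.50811236e+01] [-1.92790122 -0.29233393  4.82498609] 10.506821791701897
the job is handed in; nothing more can be done
None
```

I stacked the green tin on the column, seated the hood over it and twisted it about 33° clockwise. I handed in at 14.3 s, still gripping the hood; no verdict is reported.

- **Column:** after release, the green tin measured about 1 mm from the column's measured centre and within about 1° of its yaw. I couldn't check the tins once the hood covered them.
- **Hood:** it touched down at its seated height of about 22 mm, pressing with about 5 N at hand-in. Its black line measured -14.1° and the green mark -13.2°, so they agree to about 1°.
- **Ring angle:** I couldn't see the ring or its dogs under the hood. From the turn and the dog play it should be between 0.47 and 0.58 rad, well short of the lock.
- **Disagreements:**
  - With the hood held above the base, one picture was taken while the arm was still settling and put the hood about 5 mm off. I measured again before lowering.
  - Part-way through the twist the wrist torque read almost nothing (0.006 N m), and at the mark only 0.046 N m. That is less than the spring's 0.10 N m at half-way, so I relied on the camera for the angle.
- **Bystanders:** the arm stayed clear of the tape roll, eraser and note block, but I didn't measure them again at the end.

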